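Set the portion stop of a slicing board to the yellow mark

ROBOT

A 7-joint arm with a two-finger parallel gripper is mounted at the origin on the work surface. World frame = base frame: x ahead of the robot, y to its left, z up, the work surface at z = 0. Lengths are in m, angles in rad, forces in N, time in s.
With the tool pointing down it reaches from about 0.425 to 0.925 m from the base axis. Payload 6.8 kg.
Tool frame: the origin (TCP) lies midway between the tips of the shut fingers; the grasp point (between the pads) lies 19 mm behind it; z points along the fingers, y is the line along which they close (so a half turn about z gives the same grasp; the last joint's range is limited). The gripper opens to 85 mm and grips with 20 to 120 N. Pads are 22 mm wide; open, the fingers measure 114 mm over their backs; the gripper's body (76 mm by 85 mm) begins 54 mm behind the grasp point. The pads swing forward as they close: fully open they stand 13 mm farther back than shut.
Start: joints at [1.005, 0.477, 0.022, 1.555, -0.011, 1.109, -0.083], TCP at [0.298, -0.606, 0.231] pointing down, gripper open.
Joint ranges: [-2.96, 2.96], [-0.34, 2.1], [-1.41, 1.46], [0.24, 2.44], [-1.37, 4.51], [0.17, 1.92], [-2.96, 2.96]. Speed limits (rad/s): [2.39, 2.39, 3.14, 3.14, 3.14, 3.14, 3.14].

INTERFACE

Orientations are given as a rotation vector (axis times angle).
In Python, from bench import r gives the robot as it stands. The module is installed in compiled form; this text tells all that it offers.
- The arm moves only by the tool apply_moves, never from a script. Its argument "rows" is a list of rows, each a list of 6 numbers: the shift along the tool's x, y, z scaled (see below), then the turn, a rotation vector about the tool's x, y, z scaled (see below). A call has 1 to 5 rows; each row is the pose to reach, as a shift and turn from the pose commanded when the call began, along the tool's axes at that moment; what a row does not reach only later rows make up. The controller multiplies each number of a shift by 0.25 m and each number of a turn by 90 degrees. A row lasts 1/8 s, in which the tool goes at most 62.5 mm and 10.7 degrees, less where a joint would pass 70% of its speed; a pose out of reach is approached as far as the arm can. A call with a number of a shift or a turn outside -1 to 1 is refused whole. A call with a gripper value outside its range is refused whole. "claw" is the opening, from 0 (shut) to 1 (fully open), set as the call begins (left out, the last holds). The fingers move at their own pace and stop on an object; "newtons" is the grip in N (left out, the last holds). Time passes only in rows, so rows that repeat a pose let the fingers close. It gives the time, the measured TCP pose, the force, the opening and the grip force at its end, in the units of the state.
- r.get_obs(): the state, without advancing time (a new reading comes with each control period).
- r.grab_frame(name): name is "side" or "top" or "wrist"; returns a dict with "pixels" (400x640x3 uint8, red, green, blue), "intrinsics" (3x3 intrinsics, pixels), "eye" and "attitude" of the camera in the world. Camera axes: x right, y up, looking along -z (the intrinsics and any distortion apply to the point x, -y, -z); pixel columns grow to the right and rows downward; lengths in m; the calibration is good to about 2 mm. A picture is of the moment at which its call begins. There is no depth.
- r.hand_in(): hands the job in; it is judged then, once.
Trained networks look in a picture, given as the dict that the camera call returned (one of the last four; its "shot" number tells which), for a name from the list of things; names that differ only in an ending like _2 or _b are one class to them, and where a whole thing is asked for, a point or a joint stands for the part that bears it (a point fixed in the world has none). Each returns a list of dicts, best first, with "conf" (0 to 1); they miss things now and then, are a little off and sometimes report something else, mostly with a low value. They report only what shows in the picture. A call takes as long as a camera call.
- r.search_frame(picture, thing): "rect" ([left, top, width, height] in pixels, round what is visible of it).
- r.outline_of(picture, thing): "pixels" (400x640 bool, what is visible of it) and "rect" ([left, top, width, height] in pixels, round what is visible of it).
- r.landmark_of(picture, thing): "point" ([column, row] in pixels: a listed point, or the origin of a listed thing).
The state is a dict: "clock": time; "joints": joint angles; "qvel": joint speeds; "tau": joint torques, N m; "tcp_pos": TCP position; "orientation": TCP orientation; "contact_force": force on the tool from outside, world axes, zero at the start; "moment": the same for the moment, N m; "grip_width": finger opening in m; "gripper_force": force on a finger pad.
Only numpy, scipy, OpenCV 4.12 (cv2) and the standard library are available. Lean on these libraries where they do the work, as an engineer would, in place of code of your own. Each camera call takes 0.05 s, during which the arm holds its last target. There are 200 camera calls.

TASK

Push the blue portion stop along its rail with the fingertips until its red pointer is at the yellow tab and its spring pin has clicked down into the notch there, then take the hand away. Only push, gently: do not grip or ram the stop, do not pull the black knob of the pin up, and leave the egg tray, the spice jar and the ring cutter where they stand.

Things in the scene. Friction and masses are not known exactly. Their poses are not given: they have to be found in the camera images.
- gauge: Fixed white slicing board, 230 x 400 x 18 mm high, on the table. Origin on the table, z up, +y along the board's length and its rail. The board covers x -135 to +95 mm and y -200 to +200 mm of this frame; its rail runs along y at x = +30 mm.
- rail (a point): Point on the rail's centre line half-way along, at the track's top, 38 mm above the table; axes as the gauge's. A dark rail 34 mm wide, top 30 mm above the table, carries a steel track strip 16 mm wide and 8 mm high, 400 mm long. The strip has three like notches (gaps 15 mm long) with middles at y = -25, +25 and +75 mm from here; a tab stands beside each.
- stop (a joint): Position of the blue stop on the rail, m, 0 to 0.205, growing along gauge +y; starts between 0 and 0.05; in a notch at 0.085, 0.135 or 0.185. Stays on the rail, cannot turn. Sliding takes about 2 N. When its pin meets a notch the resistance vanishes and over the last 4 to 5 mm the stop pulls itself to the notch's middle; pushing it on out of a notch takes about 10 N, past which it runs free again.
- pin (a joint): Height of the spring-loaded index pin in the stop, m: 0 while it rides on the track strip, about -0.0035 when dropped into a notch, positive if pulled up. Its black knob, 22 mm in diameter, stands in the middle of the stop's top: 74 to 87 mm above the table when riding, 3.5 mm lower when dropped.
- stop_push (a point): Middle of the stop's flat blue back face, which looks to gauge -y, where fingertips can push it towards +y: 56 mm above the table, on the rail's line; the face is 50 mm wide and spans 41 to 70 mm above the table. Behind it, over the rail, nothing is higher than 38 mm. Axes as the gauge's; moves with the stop.
- stop_pointer (a point): Middle of the stop along the rail, on the rail's centre line, 38 mm above the table; axes as the gauge's; moves with the stop. The stop is a blue block 50 x 50 mm, 26 to 70 mm above the table, with a red pointer 4 mm wide sticking out 20 mm to gauge +x at this point's place along the rail.
- stop_plate (a point): Middle of the stop's aluminium plate, 6 mm thick along the rail, reaching 83 mm from the block to gauge -x over the board, 23 to 75 mm above the table; it moves with the stop and lies 19 mm ahead (+y) of the pointer.
- mark_yellow: Fixed yellow tab 28 x 22 (along the rail) x 12 mm high on the board on the gauge +x side of the rail, beside the notch wanted; origin at the centre of its underside (18 mm above the table), level along the rail with the middle of that notch. Axes as the gauge's.
- mark_grey1: Fixed grey tab like the yellow one, beside a notch that is not wanted.
- mark_grey2: Second fixed grey tab, beside the other notch that is not wanted.
- egg_tray: Loose cardboard tray with six brown eggs in one piece, 100 x 150 x 64 mm high, on the table past the gauge's +y end; origin at the centre of its underside. Not to be moved.
- spice_jar: Loose jar with red cap, 48 mm in diameter, 85 mm high, on the table beyond the board's gauge +x edge; origin at the centre of its underside. Not to be moved.
- ring_cutter: Loose steel ring, 60 mm in diameter, 40 mm high, standing on the board on the gauge -x side near the board's -y end; origin at the centre of its underside. Not to be moved.

How it is judged:
By the outcome, as a careful person would: the job done as asked, in the order asked, and still so for the second after the job is handed in, with the robot touching nothing.
It also fails if it takes over 42 s, if anything falls off the work surface, if the arm or the gripper's body presses on something with over 40 N, if the wrist force passes 120 N, or if a joint passes its speed limit or range.

## Working session

There is one attempt and no reset: what is moved stays moved. The work goes in short steps, Python scripts to look and compute and a tool call to move; the robot and the scene stay as the last step left them, time stands still between calls to the robot, and variables do not carry over. Pictures are saved under pics/ and viewed, at most 10 in all, crops included, and the job is handed in when it is done.

Besides the shell and the picture viewer there is one more tool, called after "Request:" as a command line: name --pt "numbers of a row" for each row, then --argument value for the rest. apply_moves: Moves the arm, as the interface text tells. Its arguments: {"type":"object","properties":{"rows":{"type":"array","items":{"type":"array","items":{"type":"number"}}},"claw":{"type":"number"},"newtons":{"type":"number"}},"required":["rows"]}

```bash
mkdir -p pics; cat > h.py <<'E'
import numpy as np, cv2
from bench import r
from scipy.spatial.transform import Rotation as R
def att(c):
    a=np.array(c["attitude"],float)
    return a if a.shape==(3,3) else R.from_rotvec(a).as_matrix()
def ray(c,p):
    K=np.array(c["intrinsics"]); d=np.linalg.inv(K)@[p[0],p[1],1]
    return np.array(c["eye"]), att(c)@(d*[1,-1,-1])
def onz(c,p,z):
    o,d=ray(c,p); return o+d*(z-o[2])/d[2]
def proj(c,X):
    v=att(c).T@(np.array(X)-c["eye"]); v=v*[1,-1,-1]; q=np.array(c["intrinsics"])@v; return q[:2]/q[2]
E
python3 - <<'E'
from h import *
np.set_printoptions(precision=4,suppress=True)
o=r.get_obs(); print({k:o[k] for k in("clock","tcp_pos","orientation","grip_width","contact_force")})
Z=dict(gauge=0,rail=.038,stop_push=.056,stop_pointer=.038,stop_plate=.049,mark_yellow=.018,mark_grey1=.018,egg_tray=0,spice_jar=0,ring_cutter=.018)
for n in("top","side"):
    c=r.grab_frame(n); cv2.imwrite(f"pics/{n}0.png",c["pixels"][:,:,::-1]); print(n,c["eye"],c["attitude"],[k for k in c])
    for t,z in Z.items():
        for d in r.landmark_of(c,t)[:3]: print(n,t,round(d["conf"],2),np.array(d["point"]),onz(c,d["point"],z))
E
```

```text
{'clock': 0.0, 'tcp_pos': array([ 0.2981, -0.605 ,  0.2303]), 'orientation': array([-3.058 , -0.7124,  0.0008]), 'grip_width': 0.08524971578938077, 'contact_force': array([-0.2236, -0.3813, -0.1196])}
top [0.4608 0.0757 0.7586] [ 0.1634 -0.0829 -1.5538] ['pixels', 'intrinsics', 'eye', 'attitude', 'shot']
top gauge 0.93 [333.3 214.9] [0.5484 0.0755 0.    ]
top rail 0.63 [338.  193.1] [0.5876 0.0666 0.038 ]
top rail 0.17 [352.9 178.5] [0.6173 0.0372 0.038 ]
top stop_push 0.64 [389.6 206.3] [ 0.5596 -0.0316  0.056 ]
top stop_pointer 0.7 [376.3 204.7] [ 0.5651 -0.0086  0.038 ]
top stop_pointer 0.6 [351.1 235.3] [0.5045 0.0406 0.038 ]
top stop_pointer 0.22 [386.2 209.5] [ 0.5558 -0.0277  0.038 ]
top stop_plate 0.62 [351.9 232.2] [0.5098 0.0396 0.049 ]
top mark_yellow 0.61 [333.3 178.8] [0.6208 0.0761 0.018 ]
top mark_grey1 0.65 [350.8 182.7] [0.6129 0.0404 0.018 ]
top mark_grey1 0.59 [305.  168.9] [0.6413 0.1348 0.018 ]
top egg_tray 0.7 [184.6 163.1] [0.6573 0.3972 0.    ]
top spice_jar 0.55 [374.3 139. ] [ 0.7116 -0.0101  0.    ]
top ring_cutter 0.74 [402.2 275.5] [ 0.4289 -0.0598  0.018 ]
side [0.247  0.9536 0.5906] [ 0.2463 -1.4126 -2.4149] ['pixels', 'intrinsics', 'eye', 'attitude', 'shot']
side gauge 0.81 [323.8 220.9] [0.5531 0.0831 0.    ]
side rail 0.58 [314.5 203. ] [0.5786 0.0776 0.038 ]
side stop_push 0.88 [338.7 180.5] [ 0.5533 -0.014   0.056 ]
side stop_pointer 0.61 [332.  192.7] [0.5583 0.0174 0.038 ]
side stop_plate 0.6 [351.3 195. ] [0.5082 0.0287 0.049 ]
side mark_yellow 0.68 [294.3 206.3] [0.6278 0.0781 0.018 ]
side mark_grey1 0.69 [280.9 215.9] [0.6386 0.1278 0.018 ]
side mark_grey1 0.55 [308.4 199.6] [0.6095 0.0369 0.018 ]
side egg_tray 0.8 [207.6 295.9] [0.6582 0.3989 0.    ]
side egg_tray 0.43 [307.6 200. ] [0.622  0.0106 0.    ]
side spice_jar 0.67 [279.1 189.8] [ 0.7069 -0.0083  0.    ]
side ring_cutter 0.59 [392.7 201.9] [ 0.4235 -0.0314  0.018 ]
```

View pics/top0.png

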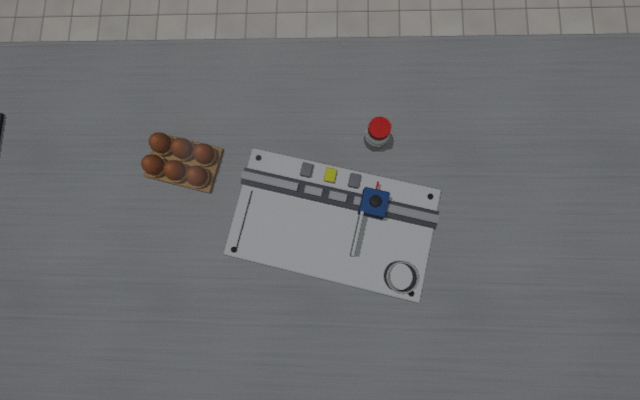

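View pics/side0.png

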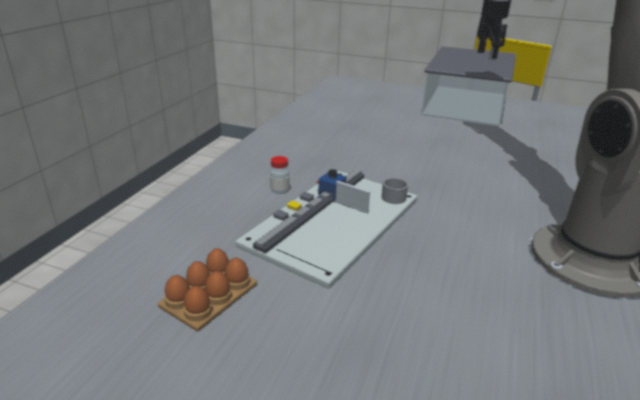

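The board lies turned about −16°. In the top view the stop is at (375,202). The yellow tab at (330,175) is the middle one, with grey tabs at (355,181) and (307,170). The jar (378,130) and ring (401,277) are clear of the rail. Next I'll refine the gauge frame.

```bash
python3 - <<'E'
from h import *
np.set_printoptions(precision=4,suppress=True)
c=r.grab_frame("top"); s=r.grab_frame("side")
m=r.outline_of(c,"gauge")[0]["pixels"].astype(np.uint8)
cn=max(cv2.findContours(m,0,2)[0],key=cv2.contourArea)[:,0,:]
P=np.array([onz(c,p,.018)[:2] for p in cn])
rc=cv2.minAreaRect((P*1000).astype(np.float32)); print("rect",rc)
o=r.get_obs(); print("tool axes\n",R.from_rotvec(o["orientation"]).as_matrix())
b=np.array(cv2.boxPoints(rc))/1000; e=[b[1]-b[0],b[2]-b[1]]; l=max(e,key=np.linalg.norm); l=l*np.sign(l[1])/np.linalg.norm(l)
print("yaw",np.degrees(np.arctan2(-l[0],l[1])))
ex=np.array([l[1],-l[0]]); O=np.array(rc[0])/1000+ex*.02   # board centre at gauge x=-0.020
print("origin",O)
for cam in(c,s):
    for t,z in dict(rail=.038,stop_push=.056,stop_pointer=.038,stop_plate=.049,mark_yellow=.018,mark_grey1=.018,ring_cutter=.018,spice_jar=0).items():
        for d in r.landmark_of(cam,t)[:2]:
            q=onz(cam,d["point"],z)[:2]-O; print(t,round(d["conf"],2),"gauge xy",np.array([q@ex,q@l]))
    # blue block top face
    h=cv2.cvtColor(cam["pixels"],cv2.COLOR_RGB2HSV); y,x=np.nonzero(cv2.inRange(h,(20,120,80),(35,255,255))[150:230,270:360])
    q=onz(cam,(x.mean()+270,y.mean()+150),.03)[:2]-O; print("yellow blob",q@ex,q@l)
for y in(-.1,.0,.1):
    print(y,O+ex*.03+l*y)
K=cv2.resize(c["pixels"][140:260,300:440],None,fx=5,fy=5,interpolation=cv2.INTER_CUBIC)
def P3(x,y,z): g=O+ex*x+l*y; p=proj(c,[g[0],g[1],z]); return tuple(int(v) for v in ((p-[300,140]+.5)*5))
for y in(-.025,.025,.075): cv2.circle(K,P3(.03,y,.038),4,(255,0,255),-1)
for x,y in((-.135,-.2),(.095,-.2),(.095,.2)): cv2.circle(K,P3(x,y,.018),4,(0,255,0),-1)
for yy in(-.2,-.1,.1): cv2.circle(K,P3(.03,yy,.038),4,(0,255,0),-1)
cv2.imwrite("pics/ov1.png",K[:,:,::-1])
E
```

```text
rect ((533.3020629882812, 78.22624206542969), (410.99371337890625, 229.85740661621094), 77.3675765991211)
tool axes
 [[ 0.8971  0.4419  0.    ]
 [ 0.4419 -0.8971 -0.    ]
 [ 0.      0.     -1.    ]]
yaw -12.632412
origin [0.5528 0.0739]
rail 0.78 gauge xy [0.032  0.0011]
rail 0.7 gauge xy [ 0.1547 -0.0475]
stop_push 0.59 gauge xy [ 0.0281 -0.0945]
stop_pointer 0.76 gauge xy [ 0.0219 -0.0727]
stop_plate 0.69 gauge xy [-0.0377 -0.0498]
mark_yellow 0.49 gauge xy [0.0607 0.0216]
mark_grey1 0.69 gauge xy [0.0768 0.0793]
mark_grey1 0.58 gauge xy [ 0.0672 -0.0268]
ring_cutter 0.64 gauge xy [-0.0966 -0.155 ]
spice_jar 0.55 gauge xy [ 0.1719 -0.0518]
spice_jar 0.15 gauge xy [-0.0936 -0.1647]
yellow blob 0.07008472666745567 0.0249357264411498
rail 0.66 gauge xy [0.0254 0.0073]
stop_push 0.91 gauge xy [ 0.0207 -0.0817]
stop_pointer 0.83 gauge xy [ 0.0267 -0.0754]
stop_plate 0.58 gauge xy [-0.0398 -0.0532]
mark_yellow 0.44 gauge xy [0.0687 0.0246]
mark_grey1 0.43 gauge xy [ 0.0624 -0.0267]
mark_grey1 0.41 gauge xy [0.0689 0.079 ]
ring_cutter 0.82 gauge xy [-0.0959 -0.149 ]
spice_jar 0.63 gauge xy [ 0.164  -0.0413]
yellow blob 0.06514736299404063 0.03254063882715919
-0.1 [ 0.5602 -0.0303]
0.0 [0.5821 0.0673]
0.1 [0.604  0.1649]
```

View pics/ov1.png

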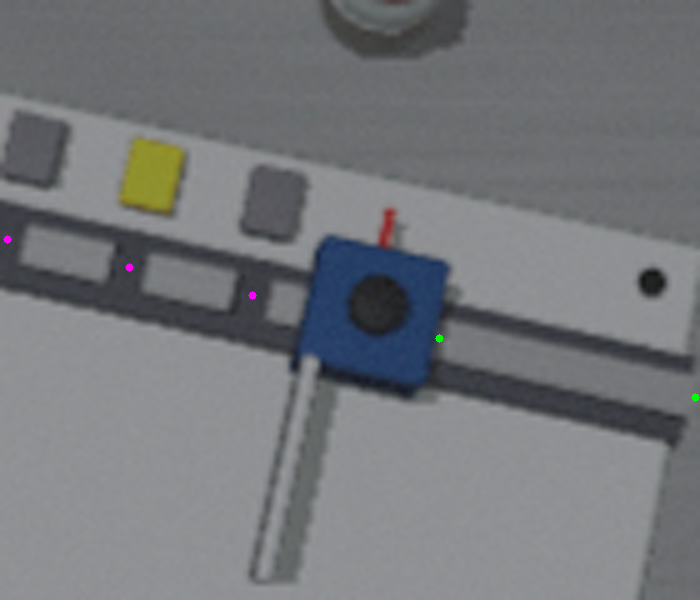

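The overlay puts the magenta notch centres in the strip gaps (7,239), (129,267) and (252,295), so the gauge frame holds. The pointer at (390,225) is at gauge y ≈ −0.074. I'll move over, shut the fingers and turn so that tool x lies along the rail.

Request:
apply_moves --pt "0.15 -0.12 0 0 0 -0.11" --pt "0.35 -0.28 0 0 0 -0.22" --pt "0.55 -0.43 0 0 0 -0.34" --pt "0.75 -0.59 0 0 0 -0.45" --pt "0.91 -0.71 0 0 0 -0.569" --claw 0

```text
clock: 2.68
tcp_pos: [0.4249, -0.3434, 0.2317]
orientation: [2.444, 1.974, 0.0]
contact_force: [0.4, -0.9, 0.4]
grip_width: -0.0001
gripper_force: 0.0
```

```bash
cat >> h.py <<'E'
l=np.array([.2187,.9758]); ex=np.array([.9758,-.2187]); O=np.array([.5528,.0739])
def st():
    np.set_printoptions(precision=4,suppress=True)
    o=r.get_obs(); q=o["tcp_pos"][:2]-O; M=R.from_rotvec(o["orientation"]).as_matrix()
    print("t",o["clock"],"gauge",q@ex,q@l,"z",o["tcp_pos"][2],"F gauge",o["contact_force"][:2]@ex,o["contact_force"][:2]@l,o["contact_force"][2],"w",o["grip_width"])
    print("ang of tool x off rail deg",np.degrees(np.arctan2(M[1,0],M[0,0])-np.arctan2(l[1],l[0])),"tilt",M[:,2])
    return o,M
def to(M,o,gx,gy,z):
    w=O+ex*gx+l*gy; d=M.T@(np.array([w[0],w[1],z])-o["tcp_pos"]); print("units",d/.25)
E
python3 - <<'E'
from h import *
o,M=st(); to(M,o,.03,-.155,.23)
E
```

```text
t 2.675 gauge -0.033529967233230304 -0.4351409691650463 z 0.23166545950609163 F gauge 0.5721108367350018 -0.8091341579597816 0.4234374607058068 w -5.9250188866070085e-05
ang of tool x off rail deg 0.48387549475493635 tilt [ 0.0006 -0.0003 -1.    ]
units [1.1184 0.2636 0.0067]
```

Request:
apply_moves --pt "0.2 0.05 0 0 0 0" --pt "0.42 0.11 0.05 0 0 0" --pt "0.64 0.17 0.15 0 0 0" --pt "0.84 0.22 0.25 0 0 0" --pt "1.0 0.264 0.35 0 0 0"

```text
clock: 3.3
tcp_pos: [0.5438, -0.1139, 0.1434]
orientation: [2.449, 1.966, 0.002]
contact_force: [0.4, -0.5, 0.3]
grip_width: -0.0001
gripper_force: 0.0
```

```bash
python3 - <<'E'
from h import *
o,M=st(); to(M,o,.03,-.15,.052)
E
```

```text
t 3.3 gauge 0.0322865719612902 -0.18521954284752926 z 0.1434151123616545 F gauge 0.4873836760260672 -0.4457684548885114 0.31768111831378465 w -0.00011298531360619203
ang of tool x off rail deg 0.14501341795178413 tilt [ 0.0011  0.0002 -1.    ]
units [ 0.1407 -0.0092  0.3657]
```

Request:
apply_moves --pt "0.05 0 0.1 0 0 0" --pt "0.1 -0.005 0.2 0 0 0" --pt "0.14 -0.01 0.29 0 0 0" --pt "0.14 -0.01 0.35 0 0 0" --pt "0.14 -0.01 0.366 0 0 0"

```text
clock: 3.92
tcp_pos: [0.5475, -0.082, 0.0516]
orientation: [-2.451, -1.964, 0.002]
contact_force: [0.5, 0.2, 0.4]
grip_width: 0.0004
gripper_force: 0.0
```

```bash
python3 - <<'E'
from h import *
o,M=st(); to(M,o,.03,-.115,.052)
c=r.grab_frame("top")
K=cv2.resize(c["pixels"][140:260,320:460],None,fx=5,fy=5,interpolation=cv2.INTER_CUBIC); cv2.imwrite("pics/top2.png",K[:,:,::-1])
E
```

```text
t 3.925 gauge 0.028888167378062695 -0.15324309606373962 z 0.05159116051085567 F gauge 0.41509282859189495 0.25001874605610563 0.3732682084578893 w 0.0003824039270075591
ang of tool x off rail deg 0.04803104141585741 tilt [-0.0013 -0.0003 -1.    ]
units [ 0.153   0.0046 -0.0017]
```

View pics/top2.png

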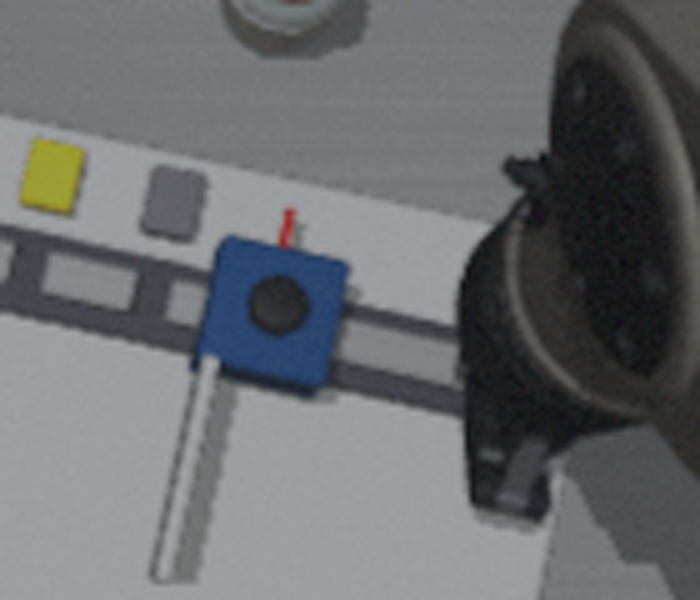

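The hand, around (480,370), stands behind the stop on the rail line, with clear space up to the blue block (345,300). I'll approach slowly.

Request:
apply_moves --pt "0.05 0.004 0 0 0 0" --pt "0.1 0.004 0 0 0 0" --pt "0.125 0.004 0 0 0 0" --pt "0.145 0.004 0 0 0 0" --pt "0.16 0.004 0 0 0 0"

```text
clock: 4.6
tcp_pos: [0.5577, -0.0423, 0.0524]
orientation: [2.451, 1.965, -0.0]
contact_force: [0.1, -0.2, -0.2]
grip_width: 0.0002
gripper_force: 0.0
```

```bash
python3 - <<'E'
from h import *
o,M=st()
E
```

```text
t 4.6 gauge 0.03015586275675378 -0.11230493043883007 z 0.05237925709714873 F gauge 0.13992530954430302 -0.13490295446044095 -0.20310640185272347 w 0.0001681334881722886
ang of tool x off rail deg 0.07886261893686877 tilt [ 0.0001 -0.0001 -1.    ]
```

Request:
apply_moves --pt "0.012 0 0 0 0 0" --pt "0.024 0 0 0 0 0" --pt "0.036 0 0 0 0 0" --pt "0.048 0 0 0 0 0" --pt "0.06 0 0 0 0 0"

```text
clock: 5.22
tcp_pos: [0.5603, -0.0302, 0.0523]
orientation: [2.452, 1.962, -0.004]
contact_force: [-1.8, -5.3, 2.8]
grip_width: -0.0001
gripper_force: 3.0
```

Request:
apply_moves --pt "0.016 0 0 0 0 0" --pt "0.032 0 0 0 0 0" --pt "0.048 0 0 0 0 0" --pt "0.064 0 0 0 0 0" --pt "0.08 0 0 0 0 0"

```text
clock: 5.85
tcp_pos: [0.5647, -0.0108, 0.0523]
orientation: [2.452, 1.962, -0.004]
contact_force: [-1.6, -5.6, 1.8]
grip_width: 0.0
gripper_force: 3.0
```

```bash
python3 - <<'E'
from h import *
o,M=st()
c=r.grab_frame("top"); s=r.grab_frame("side")
for cam in(c,s):
    for d in r.landmark_of(cam,"stop_pointer")[:2]:
        q=onz(cam,d["point"],.038)[:2]-O; print(d["conf"],q@ex,q@l)
E
```

```text
t 5.85 gauge 0.03011742258352482 -0.08003695206792241 z 0.05228309768851484 F gauge -0.2975082043965293 -5.82973582048151 1.7517052455069249 w 3.9283076126756506e-05
ang of tool x off rail deg -0.05042443385206655 tilt [-0.0014 -0.0027 -1.    ]
0.59 0.02772327397761919 -0.04451650190428268
0.92 0.026714516797903598 -0.03568215408646367
```

Request:
apply_moves --pt "0.012 0 0 0 0 0" --pt "0.024 0 0 0 0 0" --pt "0.036 0 0 0 0 0" --pt "0.048 0 0 0 0 0" --pt "0.06 0 0 0 0 0"

```text
clock: 6.68
tcp_pos: [0.5686, 0.0067, 0.0523]
orientation: [-2.451, -1.965, -0.001]
contact_force: [0.2, -0.3, -0.1]
grip_width: 0.0
gripper_force: 0.3
```

Request:
apply_moves --pt "0.008 0 0 0 0 0" --pt "0.016 0 0 0 0 0" --pt "0.024 0 0 0 0 0"

```text
clock: 7.05
tcp_pos: [0.5692, 0.0097, 0.0523]
orientation: [2.452, 1.962, -0.005]
contact_force: [-2.9, -10.2, 5.5]
grip_width: -0.0005
gripper_force: 5.4
```

Request:
apply_moves --pt "0.008 0 0 0 0 0" --pt "0.016 0 0 0 0 0"

```text
clock: 7.3
tcp_pos: [0.5693, 0.0103, 0.0523]
orientation: [2.452, 1.958, -0.011]
contact_force: [-4.5, -17.4, 9.0]
grip_width: 0.0002
gripper_force: 9.0
```

```bash
python3 - <<'E'
from h import *
o,M=st()
c=r.grab_frame("top")
for d in r.landmark_of(c,"stop_pointer")[:2]:
        q=onz(c,d["point"],.038)[:2]-O; print(d["conf"],q@ex,q@l)
E
```

```text
t 7.3 gauge 0.030041790113742098 -0.05840295836882363 z 0.052297560514208294 F gauge -0.6157545791113521 -17.94397288801884 8.960892636727756 w 0.00019899994912732244
ang of tool x off rail deg -0.14629988485897572 tilt [-0.0035 -0.0068 -1.    ]
0.62 0.028120585897984333 -0.021691674185664818
```

Notch 1 (grey) has engaged: the force vanished, then rose to about 18 N with the fingertips stalled. I'll raise the push gradually to get past it.

Request:
apply_moves --pt "0.006 0 0 0 0 0" --pt "0.012 0 0 0 0 0"

```text
clock: 7.65
tcp_pos: [0.5696, 0.0116, 0.0523]
orientation: [2.453, 1.956, -0.014]
contact_force: [-5.1, -13.9, 9.4]
grip_width: 0.0003
gripper_force: 6.9
```

```bash
python3 - <<'E'
from h import *
o,M=st()
E
```

```text
t 7.65 gauge 0.03001538655112348 -0.05709265690482053 z 0.05230518735730147 F gauge -1.9273788762005302 -14.691249896688245 9.399593975012497 w 0.0003336935181070127
ang of tool x off rail deg -0.23849437316124672 tilt [-0.0044 -0.0084 -1.    ]
```

Request:
apply_moves --pt "0.006 0 0 0 0 0" --pt "0.012 0 0 0 0 0"

```text
clock: 7.9
tcp_pos: [0.5716, 0.0202, 0.0523]
orientation: [2.452, 1.963, -0.003]
contact_force: [-1.8, -5.3, 1.4]
grip_width: 0.0001
gripper_force: 2.7
```

Request:
apply_moves --pt "0.006 0 0 0 0 0" --pt "0.012 0 0 0 0 0"

```text
clock: 8.15
tcp_pos: [0.5724, 0.0236, 0.0523]
orientation: [2.451, 1.963, -0.002]
contact_force: [-1.4, -4.6, 2.2]
grip_width: -0.0002
gripper_force: 2.7
```

```bash
python3 - <<'E'
from h import *
o,M=st()
E
```

```text
t 8.15 gauge 0.030102840358856454 -0.044809947032229736 z 0.052296585761603856 F gauge -0.3633681895692885 -4.825594765748654 2.172445415480449 w -0.00016070733167870716
ang of tool x off rail deg 0.01749219579595669 tilt [-0.0007 -0.0015 -1.    ]
```

Request:
apply_moves --pt "0.016 0 0 0 0 0" --pt "0.032 0 0 0 0 0" --pt "0.048 0 0 0 0 0" --pt "0.062 0 0 0 0 0" --pt "0.074 0 0 0 0 0"

```text
clock: 8.78
tcp_pos: [0.5763, 0.0416, 0.0523]
orientation: [2.451, 1.963, -0.003]
contact_force: [-1.5, -5.1, 2.6]
grip_width: 0.0001
gripper_force: 2.8
```

Request:
apply_moves --pt "0.008 0 0 0 0 0" --pt "0.016 0 0 0 0 0"

```text
clock: 9.02
tcp_pos: [0.5773, 0.0455, 0.0523]
orientation: [2.451, 1.963, -0.003]
contact_force: [-0.6, -5.9, 2.7]
grip_width: -0.0
gripper_force: 2.9
```

```bash
python3 - <<'E'
from h import *
o,M=st()
E
```

```text
t 9.025 gauge 0.03006552908068908 -0.02233108796997152 z 0.05227549482227019 F gauge 0.7465594360300384 -5.89759720799031 2.7343768382320244 w -7.057020478395481e-06
ang of tool x off rail deg 0.018068909556573542 tilt [-0.0008 -0.0016 -1.    ]
```

Request:
apply_moves --pt "0.008 0 0 0 0 0" --pt "0.016 0 0 0 0 0"

```text
clock: 9.28
tcp_pos: [0.5781, 0.0496, 0.0523]
orientation: [2.452, 1.964, -0.002]
contact_force: [-1.2, -5.2, 1.6]
grip_width: -0.0004
gripper_force: 2.3
```

Request:
apply_moves --pt "0.006 0 0 0 0 0" --pt "0.01 0 0 0 0 0"

```text
clock: 9.52
tcp_pos: [0.5791, 0.0536, 0.0523]
orientation: [-2.451, -1.965, -0.001]
contact_force: [-1.5, -2.0, -0.8]
grip_width: 0.0002
gripper_force: 0.9
```

```bash
python3 - <<'E'
from h import *
o,M=st()
E
```

```text
t 9.525 gauge 0.030085926679650144 -0.014024234451673194 z 0.05231191542198954 F gauge -1.0377500325189741 -2.286041788179772 -0.8494842170048605 w 0.00021581340773962473
ang of tool x off rail deg 0.0868288651694047 tilt [ 0.0004  0.0006 -1.    ]
```

Request:
apply_moves --pt "0.002 0 0 0 0 0" --pt "0.002 0 0 0 0 0"

```text
clock: 9.78
tcp_pos: [0.5791, 0.0546, 0.0523]
orientation: [-2.45, -1.966, -0.002]
contact_force: [-0.9, 0.6, 0.9]
grip_width: 0.0001
gripper_force: 0.0
```

```bash
python3 - <<'E'
from h import *
o,M=st()
c=r.grab_frame("top"); s=r.grab_frame("side")
for cam in(c,s):
    for t,z in dict(stop_pointer=.038,mark_yellow=.018).items():
        for d in r.landmark_of(cam,t)[:2]:
            q=onz(cam,d["point"],z)[:2]-O; print(t,d["conf"],q@ex,q@l)
a=cv2.resize(c["pixels"][130:230,270:410],None,fx=5,fy=5,interpolation=cv2.INTER_CUBIC)
cv2.imwrite("pics/top3.png",a[:,:,::-1])
E
```

```text
t 9.775 gauge 0.02990654520180673 -0.013025148603575627 z 0.052347551369402265 F gauge -1.0579654006036707 0.41671553445101545 0.8561433689009337 w 0.00013597481365600552
ang of tool x off rail deg 0.11710005706795613 tilt [ 0.0003  0.0011 -1.    ]
stop_pointer 0.63 0.0387561180459104 0.013655325583195651
stop_pointer 0.22 0.12215488980936172 0.0011366295596727078
mark_yellow 0.45 0.07411498765865893 0.01520604034015651
```

View pics/top3.png

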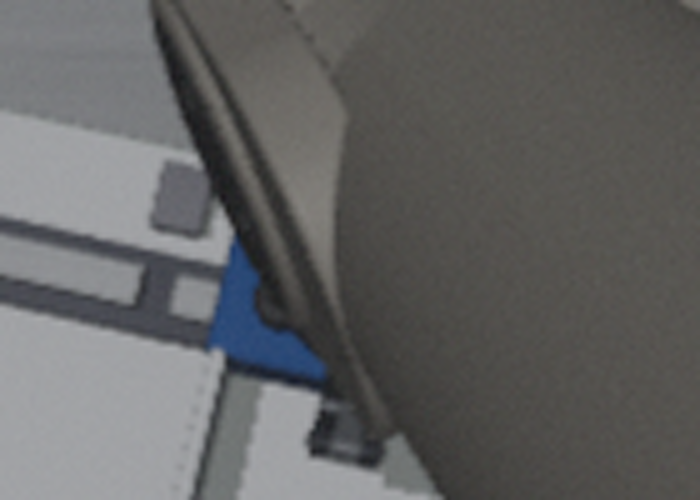

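The arm hides the pointer in this view, but the contact force fell to zero as the stop pulled itself ahead, so the pin has clicked. I'll back straight off, lift away and check.

Request:
apply_moves --pt "-0.04 0 0 0 0 0" --pt "-0.12 0 0 0 0 0" --pt "-0.22 0 0 0 0 0" --pt "-0.32 0 -0.05 0 0 0" --pt "-0.4 0 -0.15 0 0 0"

```text
clock: 10.7
tcp_pos: [0.5554, -0.0472, 0.0892]
orientation: [-2.453, -1.961, 0.005]
contact_force: [0.4, 0.2, 0.2]
grip_width: 0.0001
gripper_force: 0.0
```

Request:
apply_moves --pt "-0.1 0 -0.15 0 0 0" --pt "-0.25 0 -0.3 0 0 0" --pt "-0.4 0 -0.45 0 0 0" --pt "-0.5 0 -0.5 0 0 0" --pt "-0.5 0 -0.5 0 0 0"

```text
clock: 11.32
tcp_pos: [0.5291, -0.1701, 0.2158]
orientation: [2.455, 1.956, -0.0]
contact_force: [0.5, 0.1, -0.2]
grip_width: 0.0
gripper_force: 0.0
```

```bash
python3 - <<'E'
from h import *
o,M=st()
c=r.grab_frame("top"); s=r.grab_frame("side")
for cam in(c,s):
    for t,z in dict(stop_pointer=.038,stop_push=.056,mark_yellow=.018,ring_cutter=.018,spice_jar=0,egg_tray=0).items():
        for d in r.landmark_of(cam,t)[:1]:
            q=onz(cam,d["point"],z)[:2]-O; print(t,round(d["conf"],2),q@ex,q@l)
a=cv2.resize(c["pixels"][140:240,290:410],None,fx=4,fy=4,interpolation=cv2.INTER_CUBIC)
b=cv2.resize(s["pixels"][150:250,260:380],None,fx=4,fy=4,interpolation=cv2.INTER_CUBIC)
cv2.imwrite("pics/fin.png",cv2.resize(np.hstack([a,b]),(800,333))[:,:,::-1])
E
```

```text
t 11.325 gauge 0.030287370359975776 -0.24331752534269394 z 0.21575741620891764 F gauge 0.512523158605327 0.21745637622338954 -0.18207566188946883 w 1.9790968197385124e-05
ang of tool x off rail deg -0.29148475479620695 tilt [ 0.0014 -0.0021 -1.    ]
stop_pointer 0.85 0.02252064175858031 0.02078393901441687
stop_push 0.85 0.027690388847836613 -0.004073760860021722
mark_yellow 0.6 0.07074218134516273 0.01629979659063882
ring_cutter 0.62 -0.0955390366899418 -0.15439987968188285
spice_jar 0.83 0.1672576522512074 -0.05135858740611081
egg_tray 0.71 0.03138348307696043 0.3397846902379261
stop_pointer 0.92 0.03129408561715649 0.010995709935111708
stop_push 0.9 0.013525573154106392 0.01601335466173602
mark_yellow 0.47 0.0768085509029237 0.016598041188948733
ring_cutter 0.93 -0.10291353492235339 -0.13896886625510224
spice_jar 0.7 0.025395515209386498 0.3399194293514475
egg_tray 0.73 0.025934075159914086 0.3406245831792648
```

View pics/fin.png

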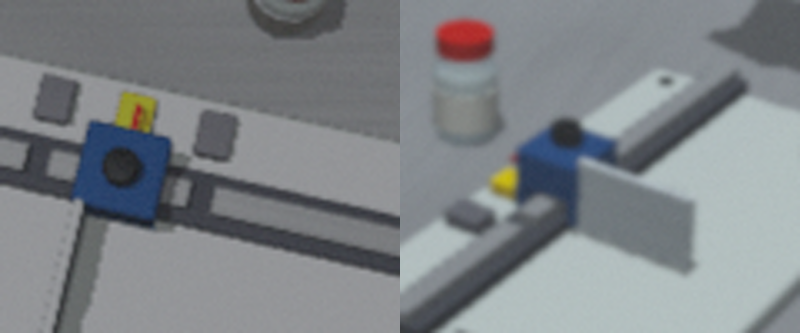

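```bash
python3 - <<'E'
from h import *
c=r.grab_frame("top"); im=c["pixels"]
h=cv2.cvtColor(im,cv2.COLOR_RGB2HSV)[150:230,300:360]
def f(lo,hi,z,n):
    m=cv2.inRange(h,lo,hi); y,x=np.nonzero(m); q=np.array([onz(c,(a+300,b+150),z)[:2]-O for a,b in zip(x,y)])
    gy=q@l; print(n,len(x),"mean x,y",(q@ex).mean(),gy.mean(),"mid y",(gy.min()+gy.max())/2,"span",gy.min(),gy.max())
f((0,150,60),(8,255,255),.038,"red"); f((22,120,60),(35,255,255),.030,"yellow"); f((105,120,30),(125,255,255),.070,"blue")
f((0,0,0),(180,120,45),.0835,"knob(dark)")
print(r.get_obs()["contact_force"])
E
```

```text
red 4 mean x,y 0.06842466818300466 0.023424315147936785 mid y 0.023541204333138645 span 0.02280140048962943 0.024281008176647863
yellow 80 mean x,y 0.07421261630021059 0.025459405230359517 mid y 0.02495393753968434 span 0.01482479604752385 0.03508307903184483
blue 522 mean x,y 0.028652406217140998 0.02226723475620332 mid y 0.022626063698473354 span -0.0015344621628607627 0.04678658955980747
knob(dark) 43 mean x,y 0.028469655559371285 0.019832473803833125 mid y 0.014181604983753744 span -0.0034583496852169915 0.03182155965272448
[-0.47254961 -1.11576942  0.64494224]
```

The pointer reads within about 2 mm of the tab centre, which camera error can't separate from an undropped pin. A feather-light touch will tell: contact at TCP y ≈ −0.010 means centred, and at −0.013 means not.

Request:
apply_moves --pt "0.2 0 0.1 0 0 0" --pt "0.4 0 0.25 0 0 0" --pt "0.57 0 0.42 0 0 0" --pt "0.6 0 0.58 0 0 0" --pt "0.6 0 0.654 0 0 0"

```text
clock: 12.7
tcp_pos: [0.5616, -0.0187, 0.0493]
orientation: [-2.448, -1.966, 0.003]
contact_force: [1.2, 0.2, 0.7]
grip_width: -0.0
gripper_force: 0.0
```

```bash
python3 - <<'E'
from h import *
o,M=st(); to(M,o,.03,-.018,.0523)
E
```

```text
t 12.7 gauge 0.028845276096817897 -0.08842546203775849 z 0.049318727303120626 F gauge 1.1437708394965334 0.4997902036557624 0.6625352578897324 w -3.8820868317680024e-05
ang of tool x off rail deg 0.18253142859143176 tilt [-0.0029  0.0003 -1.    ]
units [ 0.2817  0.0055 -0.012 ]
```

Request:
apply_moves --pt "0.08 0.005 -0.012 0 0 0" --pt "0.16 0.005 -0.012 0 0 0" --pt "0.22 0.005 -0.012 0 0 0" --pt "0.26 0.005 -0.012 0 0 0" --pt "0.28 0.005 -0.012 0 0 0"

```text
clock: 13.32
tcp_pos: [0.5794, 0.0492, 0.0547]
orientation: [2.45, 1.966, 0.001]
contact_force: [0.3, -0.1, 0.1]
grip_width: -0.0002
gripper_force: 0.0
```

Request:
apply_moves --pt "0 0 0 0 0 0"

```text
clock: 13.45
tcp_pos: [0.5792, 0.0485, 0.0544]
orientation: [2.451, 1.965, -0.0]
contact_force: [-0.6, -0.1, -0.5]
grip_width: 0.0
gripper_force: 0.0
```

```bash
python3 - <<'E'
from h import *
o,M=st(); print(o["gripper_force"])
E
```

```text
t 13.45 gauge 0.03128338360383498 -0.019045352279688423 z 0.05436684427339203 F gauge -0.5454848892629949 -0.2493689723674184 -0.4969376557582224 w 1.905310144642013e-05
ang of tool x off rail deg 0.08124297153704985 tilt [-0.     -0.0002 -1.    ]
0.0
```

Request:
apply_moves --pt "0.01 0 0 0 0 0" --pt "0.02 0 0 0 0 0" --pt "0.026 0 0 0 0 0" --pt "0.028 0 0 0 0 0"

```text
clock: 13.95
tcp_pos: [0.5807, 0.0553, 0.0543]
orientation: [-2.451, -1.965, 0.0]
contact_force: [-0.4, 0.7, -0.8]
grip_width: -0.0001
gripper_force: 0.0
```

```bash
python3 - <<'E'
from h import *
o,M=st(); print(o["gripper_force"])
E
```

```text
t 13.95 gauge 0.031280513269232896 -0.012028102784156126 z 0.05427151239013796 F gauge -0.519812463970656 0.5614612912020598 -0.8333465764752115 w -7.793146926591924e-05
ang of tool x off rail deg 0.07100054418927321 tilt [-0.  0. -1.]
0.0
```

Request:
apply_moves --pt "0.004 0 0 0 0 0" --pt "0.004 0 0 0 0 0"

```text
clock: 14.2
tcp_pos: [0.5808, 0.0561, 0.0543]
orientation: [2.451, 1.965, -0.0]
contact_force: [0.5, -0.4, 0.5]
grip_width: -0.0002
gripper_force: 0.4
```

Request:
apply_moves --pt "0.004 0 0 0 0 0" --pt "0.004 0 0 0 0 0"

```text
clock: 14.45
tcp_pos: [0.5811, 0.0569, 0.0543]
orientation: [2.451, 1.965, -0.001]
contact_force: [-0.4, -2.1, 0.7]
grip_width: -0.0001
gripper_force: 0.9
```

```bash
python3 - <<'E'
from h import *
o,M=st(); print(o["gripper_force"])
E
```

```text
t 14.45 gauge 0.03129236971805093 -0.010364354022497491 z 0.05428126907117829 F gauge 0.05121665848595906 -2.1727966897113697 0.7301742572582683 w -5.1413651729339615e-05
ang of tool x off rail deg 0.059537037738958194 tilt [-0.0002 -0.0004 -1.    ]
0.8736169058829546
```

Contact came only at TCP y ≈ −0.011, with a light springy push back. That is 50 mm past the contact in notch 1 and ahead of where I had pushed, so the stop is seated. I'll take the hand away.

Request:
apply_moves --pt "-0.04 0 0 0 0 0" --pt "-0.12 0 0 0 0 0" --pt "-0.22 0 0 0 0 0" --pt "-0.32 0 -0.05 0 0 0" --pt "-0.4 0 -0.15 0 0 0"

```text
clock: 15.08
tcp_pos: [0.5576, -0.0433, 0.0912]
orientation: [-2.452, -1.962, 0.004]
contact_force: [-0.1, -0.3, 1.1]
grip_width: 0.0001
gripper_force: 0.0
```

Request:
apply_moves --pt "-0.1 0 -0.15 0 0 0" --pt "-0.25 0 -0.3 0 0 0" --pt "-0.4 0 -0.45 0 0 0" --pt "-0.5 0 -0.5 0 0 0" --pt "-0.5 0 -0.5 0 0 0"

```text
clock: 15.7
tcp_pos: [0.5314, -0.1663, 0.2178]
orientation: [2.455, 1.956, 0.0]
contact_force: [-0.5, -0.3, 1.2]
grip_width: 0.0
gripper_force: 0.0
```

```bash
python3 - <<'E'
from h import *
st()
c=r.grab_frame("top"); h=cv2.cvtColor(c["pixels"],cv2.COLOR_RGB2HSV)[150:230,300:360]
for lo,hi,z in(((0,150,60),(8,255,255),.038),((105,120,30),(125,255,255),.070)):
    y,x=np.nonzero(cv2.inRange(h,lo,hi)); print((onz(c,(x.mean()+300,y.mean()+150),z)[:2]-O)@l)
print(r.hand_in())
E
```

```text
t 15.7 gauge 0.031660574219811825 -0.23902986071936475 z 0.21776478099508972 F gauge -0.38861664825327197 -0.3503791240564456 1.1744468864802429 w 1.3962747578674573e-05
ang of tool x off rail deg -0.2662796699714422 tilt [ 0.0017 -0.0019 -1.    ]
0.026160419524353436
0.025010520988380896
the job is handed in; nothing more can be done
None
```

The stop was pushed to the yellow tab, the hand is clear and the job is handed in at about 16 s; contact force and position show the pin seated in that notch, though I could not see the pin drop directly.

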